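# Empty glue sticks into the take-back jar

## Task

Lift the yellow lid off the green glass take-back jar and set it down on the round white coaster. Then drop the two empty glue sticks, the ones with red caps, one after the other down through the jar's neck, and put the lid back on so that it sits fully down on the neck. Keep the jar upright and in its place, and leave the new blue-capped glue stick and everything else on the desk standing where it is.

Things in the scene. Friction and masses are not known exactly. Their poses are not given: they have to be found in the camera images.
- jar: Loose green glass jar, 0.85 kg, round, 205 mm tall: body 132 mm diameter to 142 mm height, a shoulder, then from 172 mm to the rim at 205 mm a neck of 50 mm outer, 40 mm clear inner diameter. Its floor inside is flat, 6 mm thick; even one stick standing on another stays below the rim. Origin at the centre of its underside, z up.
- jar_mouth (a point): Centre of the jar's open mouth, at rim height (205 mm above the jar's underside).
- lid: Loose lid, 60 g, 54 mm tall. From below: white plug 30 mm diameter, 14 mm high, loose in the neck; yellow disc 68 mm diameter, 6 mm thick, that rests on the rim; yellow knob 28 mm diameter, 34 mm high. Origin at the centre of the plug's underside (lid fully on: 191 mm above the jar's underside), z up. It starts on the jar; elsewhere it stands on its plug.
- lid_knob (a point): Centre of the lid's knob, 37 mm above the lid's origin.
- coaster: Round white ceramic coaster fixed to the desk, 104 mm diameter, 4 mm thick. Origin at the centre of its underside.
- stick_a: First empty glue stick standing upright: cylinder 24 mm diameter, 84 mm tall, about 30 g; black foot, white barrel with a band, and a red cap over the top 28 mm. Origin at the centre of its underside, z up along the stick.
- stick_a_mid (a point): Middle of the first empty glue stick, 42 mm above its underside.
- stick_b: Second empty glue stick standing upright: cylinder 24 mm diameter, 84 mm tall, about 30 g; black foot, white barrel with a band, and a red cap over the top 28 mm. Origin at the centre of its underside, z up along the stick.
- stick_b_mid (a point): Middle of the second empty glue stick, 42 mm above its underside.
- stick_new: New (full) glue stick standing upright: cylinder 24 mm diameter, 84 mm tall, about 30 g; black foot, white barrel with a band, and a blue cap over the top 28 mm. Origin at the centre of its underside, z up along the stick. A bystander: it stays.
- mug: Bystander: loose blue mug, 80 mm diameter, 92 mm tall, handle at its +y. Origin at the centre of its underside.
- stapler: Bystander: loose red and black stapler lying along its x, 135 x 36 x 53 mm. Origin at the centre of its underside.
- stamp: Bystander: loose date stamp with a black 50 x 34 x 30 mm foot and a wooden grip, 90 mm tall. Origin at the centre of its underside.
- pencup: Bystander: loose dark steel pencil cup, 72 mm diameter, 100 mm tall, with pencils up to about 175 mm. Origin at the centre of its underside.

How it is judged:
By the outcome, as a careful person would: the job done as asked, in the order asked, and still so for the second after the job is handed in, with the robot touching nothing.
It also fails if it takes over 72 s, if anything falls off the work surface, if the arm or the gripper's body presses on something with over 40 N, if the wrist force passes 120 N, or if a joint passes its speed limit or range.

## Robot

A 7-joint arm with a two-finger parallel gripper is mounted at the origin on the work surface. World frame = base frame: x ahead of the robot, y to its left, z up, the work surface at z = 0. Lengths are in m, angles in degrees, forces in N, time in s.
With the tool pointing down it reaches from about 0.425 to 0.875 m from the base axis. Payload 4.7 kg.
Tool frame: the origin (TCP) lies midway between the tips of the shut fingers; the grasp point (between the pads) lies 19 mm behind it; z points along the fingers, y is the line along which they close (so a half turn about z gives the same grasp; the last joint's range is limited). The gripper opens to 87 mm and grips with 3 to 60 N. Pads are 19 mm wide; open, the fingers measure 117 mm over their backs; the gripper's body (75 mm by 190 mm) begins 51 mm behind the grasp point.
Start: joints at [-74.536, 18.392, -4.016, 83.108, 1.295, 78.541, -3.26], TCP at [0.164, 0.629, 0.223] pointing down, gripper open.
Joint ranges: [-163.93, 163.93], [-17.29, 119.83], [-79.2, 71.16], [3.27, 140.29], [-89.18, 269.18], [5.43, 117.66], [-154.24, 154.24]. Speed limits (degrees/s): [147.25, 147.25, 180, 180, 180, 180, 180].

## Interface

Orientations are given as [roll, pitch, yaw] about the fixed x, y, z axes, in that order (R = Rz(yaw) Ry(pitch) Rx(roll)).
In Python, from cell import env gives the robot as it stands. The module is installed in compiled form; this text tells all that it offers.
- The arm moves only by the tool step_arm, never from a script. Its argument "rows" is a list of rows, each an object with "angular": the turn, a rotation vector about the tool's x, y, z in units of pi rad (1.0 is pi rad), a list of three; "slide": the shift along the tool's x, y, z in units of 500 mm (1.0 is 500 mm), a list of three; "jaw": the opening, from 0 (shut) to 1 (fully open). A call has 1 to 10 rows; each row shifts and turns the commanded pose from where the row before left it, along the tool's axes as they then stand; what a row does not reach is not made up. A row lasts 1/8 s, in which the tool goes at most 62.5 mm and 10.7 degrees, less where a joint would pass 70% of its speed; a pose out of reach is approached as far as the arm can. A call with a number of a shift or a turn outside -1 to 1 is refused whole. A call with a gripper value outside its range is refused whole. The fingers move at their own pace and stop on an object; "newtons" is the grip in N (left out, the last holds). Time passes only in rows, so rows that do not move let the fingers close. It gives the time, the measured TCP pose, the force, the opening and the grip force at its end, in the units of the state.
- env.get_obs(): the state, without advancing time (a new reading comes with each control period).
- env.read_camera(name): name is "side" or "top" or "wrist"; returns the picture (420x560x3 uint8, red, green, blue); there is no depth.
- env.camera_info(name): a dict with "fx", "fy", "cx", "cy" (pixels), "R" (3x3) and "t" (3): a world point X has camera coordinates R X + t. Camera axes: x right, y down, z forward; pixel columns grow to the right and rows downward; lengths in m; the calibration is good to about 2 mm. A picture is of the moment at which its call begins: read the wrist's pose just before it. camera_info takes no time and is no camera call; for the wrist camera it gives the pose at the moment of the call.
- env.sign_off(): hands the job in; it is judged then, once.
The state is a dict: "time_s": time; "qpos": joint angles; "joint_velocities": joint speeds; "effort": joint torques, N m; "tool_pos": TCP position; "tool_rot": TCP orientation; "force": force on the tool from outside, world axes, zero at the start; "wrist_torque": the same for the moment, N m; "grip_width": finger opening in m; "grasp_force": force on a finger pad.
Only numpy, scipy, OpenCV 4.12 (cv2) and the standard library are available. Lean on these libraries where they do the work, as an engineer would, in place of code of your own. Each camera call takes 0.05 s, during which the arm holds its last target. There are 200 camera calls.

## Working session

There is one attempt and no reset: what is moved stays moved. The work goes in short steps, Python scripts to look and compute and a tool call to move; the robot and the scene stay as the last step left them, time stands still between calls to the robot, and variables do not carry over. Pictures are saved under pics/ and viewed, at most 10 in all, crops included, and the job is handed in when it is done.

Besides the shell and the picture viewer there is one more tool, called after ">>>" as name([rows], argument=value, ...), one row to a line, values as JSON. step_arm: Moves the arm, as the interface text tells. Shifts and turns lie within -1 to 1; 1 stands for 500 mm of shift or pi rad of turn. Its arguments: {"type":"object","properties":{"rows":{"type":"array"},"newtons":{"type":"number"}},"required":["rows"]}

```bash
mkdir -p pics; python3 - <<'E'
from cell import env
import cv2,numpy as np
o=env.get_obs();print(o['time_s'],o['tool_pos'],o['tool_rot'],o['grip_width'])
for n in('top','side'):
    im=env.read_camera(n);cv2.imwrite(f'pics/{n}0.png',im[:,:,::-1])
    c=env.camera_info(n);print(n,c['fx'],c['cx'],c['cy'],np.round(c['R'],4).tolist(),np.round(c['t'],4).tolist())
E
```

```text
0.0 [0.16433437 0.62831456 0.22142464] [-1.79888562e+02  4.97431341e-03  1.65347422e+02] 0.0870582324148296
top 515.9930197402563 292.1637932276572 210.75475891706864 [[-0.0227, -0.9997, -0.0077], [-0.9919, 0.0235, -0.1245], [0.1247, 0.0048, -0.9922]] [0.0035, 0.5527, 1.4374]
side 414.65550350607447 280.7274900185982 211.50088231986066 [[0.6891, -0.7246, 0.0083], [-0.3397, -0.3332, -0.8796], [0.6401, 0.6033, -0.4757]] [-0.3766, 0.3161, 0.8792]
```

View pics/top0.png

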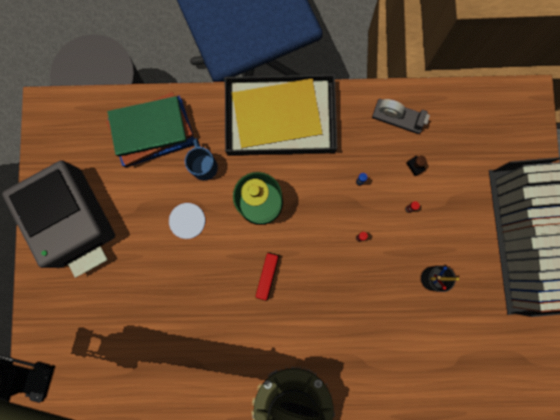

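View pics/side0.png

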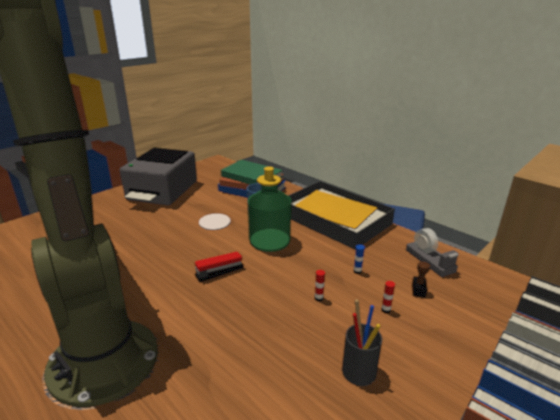

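The top view shows the lid knob at about (255,187), the coaster (187,221), red caps (363,237) and (414,207), and the blue cap (363,179). In the side view the knob is at (269,171), the red caps at (320,275) and (389,287), and the coaster at (214,222).

```bash
cat > h.py <<'E'
import cv2,numpy as np
from scipy.spatial.transform import Rotation as Ro
def P(c): return np.array([[c['fx'],0,c['cx']],[0,c['fy'],c['cy']],[0,0,1]])@np.c_[c['R'],c['t']]
def tri(c1,p1,c2,p2):
    X=cv2.triangulatePoints(P(c1),P(c2),np.float64(p1).reshape(2,1),np.float64(p2).reshape(2,1));return (X[:3]/X[3]).ravel()
def onz(c,p,z):
    d=c['R'].T@np.array([(p[0]-c['cx'])/c['fx'],(p[1]-c['cy'])/c['fy'],1]);C=-c['R'].T@c['t']
    return C+d*(z-C[2])/d[2]
def proj(c,X):
    q=P(c)@np.r_[X,1];return q[:2]/q[2]
H={'red':[(0,6),(174,180)],'yel':[(20,32)],'blue':[(105,125)]}
def blobs(im,col,box,s=130,v=70,white=False):
    x0,y0,x1,y1=box;h=cv2.cvtColor(im[y0:y1,x0:x1],cv2.COLOR_RGB2HSV)
    if white: m=(h[...,1]<60)&(h[...,2]>120)
    else: m=sum(((h[...,0]>=a)&(h[...,0]<b)) for a,b in H[col]).astype(bool)&(h[...,1]>s)&(h[...,2]>v)
    n,l,st,ce=cv2.connectedComponentsWithStats(m.astype(np.uint8))
    i=1+np.argmax(st[1:,4]); b=st[i]
    return ce[i]+[x0,y0],(b[0]+x0,b[1]+y0,b[2],b[3],b[4])
def rel(o,X,yaw=None):
    """move to TCP X in tool axes, units of 500 mm"""
    R=Ro.from_euler('xyz',o['tool_rot'],degrees=True).as_matrix()
    return R.T@(np.asarray(X)-o['tool_pos'])/.5
E
python3 - <<'E'
from cell import env;from h import *
ct,cs=env.camera_info('top'),env.camera_info('side');a,b=env.read_camera('top'),env.read_camera('side')
for n,col,b1,b2,w in[('knob','yel',(235,170,275,215),(250,160,290,190),0),('A','red',(350,225,376,250),(308,265,332,280),0),('B','red',(400,195,425,218),(378,278,400,292),0),('new','blue',(350,168,376,190),(350,240,370,255),0),('coast','',(165,200,210,242),(195,210,235,232),1)]:
    p,s=blobs(a,col,b1,white=w);q,t=blobs(b,col,b2,white=w)
    print(n,p.round(1),s,q.round(1),t,tri(ct,p,cs,q).round(4), 'on z',onz(ct,p,{'knob':.24,'coast':.004}.get(n,.078)).round(4))
A=a[165:255,160:450];cv2.imwrite('pics/crop.png',cv2.resize(A[:,:,::-1],None,fx=2.7,fy=2.7))
# start pose visible by wrist
print(env.camera_info('wrist'))
E
```

```text
knob [254.3 191.3] (np.int32(241), np.int32(178), np.int32(27), np.int32(27), np.int32(565)) [268.6 177.4] (np.int32(257), np.int32(166), np.int32(24), np.int32(20), np.int32(301)) [0.5814 0.0839 0.2153] on z [0.5774 0.0819 0.24  ]
A [362.6 235.9] (np.int32(358), np.int32(232), np.int32(10), np.int32(9), np.int32(69)) [319.8 274.5] (np.int32(316), np.int32(270), np.int32(9), np.int32(10), np.int32(78)) [ 0.4733 -0.2017  0.0761] on z [ 0.4731 -0.2014  0.078 ]
B [414.5 205.3] (np.int32(410), np.int32(201), np.int32(10), np.int32(9), np.int32(67)) [389.3 286.1] (np.int32(385), np.int32(281), np.int32(10), np.int32(11), np.int32(89)) [ 0.5546 -0.3488  0.0752] on z [ 0.5543 -0.3483  0.078 ]
new [362.4 177.2] (np.int32(359), np.int32(174), np.int32(8), np.int32(7), np.int32(47)) [359.4 248.8] (np.int32(355), np.int32(244), np.int32(9), np.int32(11), np.int32(75)) [ 0.6371 -0.2076  0.0768] on z [ 0.6369 -0.2074  0.078 ]
coast [186.6 220.4] (np.int32(169), np.int32(203), np.int32(36), np.int32(36), np.int32(1038)) [214.2 221.3] (np.int32(199), np.int32(214), np.int32(31), np.int32(16), np.int32(379)) [0.5355 0.2995 0.0014] on z [0.5353 0.2988 0.004 ]
{'fx': 341.45177536930964, 'fy': 341.45177536930964, 'cx': 269.5527304770905, 'cy': 207.97040697584055, 'R': array([[ 2.54034740e-01,  9.67194814e-01, -7.36146237e-04],
       [ 9.31371012e-01, -2.44420211e-01,  2.69827349e-01],
       [ 2.60795684e-01, -6.92311459e-02, -9.62908438e-01]]), 't': array([-0.65057466, -0.03198378,  0.38991934])}
```

```bash
python3 - <<'E'
from cell import env;from h import *
o=env.get_obs();c=env.camera_info('wrist');print('cam-tcp in tool',rel(o,-c['R'].T@c['t'])*500)
print(rel(o,[.581,.084,.33]), rel(o,[.58,.084,.33])/12)
E
```

```text
cam-tcp in tool [  73.73950566    1.08361256 -161.75518578]
[-1.08160624 -0.84310082 -0.21516524] [-0.08997261 -0.07030056 -0.0179304 ]
```

>>> step_arm([
  {"angular": [0,0,0],"slide": [-0.09,-0.07,-0.022],"jaw": 1},
  {"angular": [0,0,0],"slide": [-0.09,-0.07,-0.022],"jaw": 1},
  {"angular": [0,0,0],"slide": [-0.09,-0.07,-0.022],"jaw": 1},
  {"angular": [0,0,0],"slide": [-0.09,-0.07,-0.022],"jaw": 1},
  {"angular": [0,0,0],"slide": [-0.09,-0.07,-0.022],"jaw": 1},
  {"angular": [0,0,0],"slide": [-0.09,-0.07,-0.022],"jaw": 1},
  {"angular": [0,0,0],"slide": [-0.09,-0.07,-0.022],"jaw": 1},
  {"angular": [0,0,0],"slide": [-0.09,-0.07,-0.022],"jaw": 1},
  {"angular": [0,0,0],"slide": [-0.09,-0.07,-0.022],"jaw": 1},
  {"angular": [0,0,0],"slide": [-0.09,-0.07,-0.017],"jaw": 1},
])

```text
time_s: 1.45
tool_pos: [0.5122, 0.1748, 0.3307]
tool_rot: [180.0, 0.0, 165.4]
force: [-0.4, 0.2, -0.0]
grip_width: 0.0871
grasp_force: 0.0
```

```bash
python3 - <<'E'
from cell import env;from h import *
c=env.camera_info('wrist');o=env.get_obs();im=env.read_camera('wrist')
cv2.imwrite('pics/w1.png',im[:,:,::-1]);np.savez('w1.npz',im=im,**c)
print(o['tool_pos'],o['joint_velocities'].round(2),proj(c,[.581,.084,.245]),proj(c,[.5353,.299,.004]),rel(o,[.581,.084,.30]))
E
```

```text
[0.51216893 0.17482227 0.33066221] [ 26.7   15.91  26.26 -22.1   -6.07   7.67  52.71] [182.95900878 317.52365931] [356.67678887 159.15266553] [-0.17907482 -0.14099807  0.06130284]
```

View pics/w1.png

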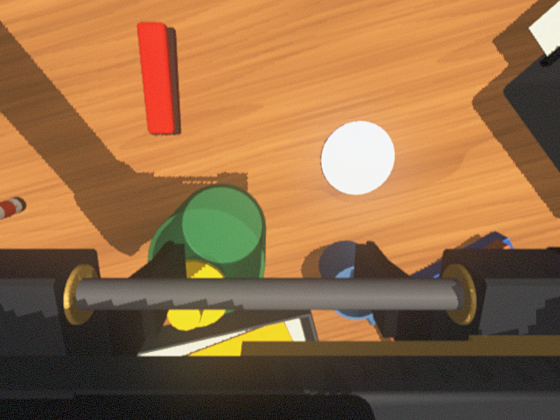

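The wrist view shows the coaster at (358,158), where I predicted it. The gripper half hides the lid at about (195,295), so I'll look from further out.

```bash
python3 - <<'E'
from cell import env;from h import *
o=env.get_obs()
print(rel(o,[.70,.055,.36]))
E
```

```text
[-0.41150633 -0.1170972  -0.0535194 ]
```

>>> step_arm([
  {"angular": [0,0,0],"slide": [-0.1,-0.03,-0.014],"jaw": 1},
  {"angular": [0,0,0],"slide": [-0.1,-0.03,-0.014],"jaw": 1},
  {"angular": [0,0,0],"slide": [-0.1,-0.03,-0.014],"jaw": 1},
  {"angular": [0,0,0],"slide": [-0.1,-0.03,-0.014],"jaw": 1},
  {"angular": [0,0,0],"slide": [0,0,0],"jaw": 1},
  {"angular": [0,0,0],"slide": [0,0,0],"jaw": 1},
])

```text
time_s: 2.25
tool_pos: [0.6893, 0.0683, 0.3574]
tool_rot: [180.0, -0.1, 165.4]
force: [0.5, -0.9, 0.5]
grip_width: 0.0872
grasp_force: 0.0
```

```bash
python3 - <<'E'
from cell import env;from h import *
c=env.camera_info('wrist');o=env.get_obs();im=env.read_camera('wrist')
cv2.imwrite('pics/w2.png',im[:,:,::-1]);np.savez('w2.npz',im=im,**c)
print(o['tool_pos'],o['qpos'].round(1),proj(c,[.581,.084,.245]),proj(c,[.581,.084,.211]))
E
```

```text
[0.68928167 0.06830255 0.35737623] [-26.4  24.3  28.8  63.  -11.5  95.4  74.5] [251.54630007  63.86583689] [253.57841609  69.44683307]
```

View pics/w2.png

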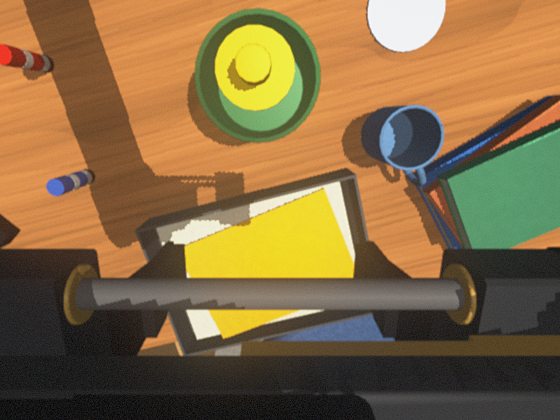

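The knob top is at (253,64) against a predicted (252,64), and the disc centre at (255,68). So the lid is at (0.581, 0.084), and two views agree on its height.

```bash
python3 - <<'E'
from cell import env;from h import *
o=env.get_obs()
print(rel(o,[.5808,.084,.217]))
c=np.load('w2.npz');ct=env.camera_info('top')
print(tri(c,[252.5,64],c,[252.5,64]) if 0 else [onz(c,[252.5,64],z).round(4) for z in(.24,.245)], onz(c,[255,68],.211))
# coaster on z from w2: left/right edges ; mug rim check
print(onz(c,[405,13],.004), proj(c,[.5353,.2988,.004]))
E
```

```text
[ 0.21678534 -0.02561382  0.28227353]
[array([0.5806, 0.0846, 0.24  ]), array([0.5813, 0.0847, 0.245 ])] [0.58020942 0.08545835 0.211     ]
[0.53922226 0.29825867 0.004     ] [404.96012351   9.74515306]
```

>>> step_arm([
  {"angular": [0,0,0],"slide": [0.072,-0.008,0.02],"jaw": 1},
  {"angular": [0,0,0],"slide": [0.072,-0.008,0.02],"jaw": 1},
  {"angular": [0,0,0],"slide": [0.072,-0.008,0.02],"jaw": 1},
  {"angular": [0,0,0],"slide": [0,0,0],"jaw": 1},
  {"angular": [0,0,0],"slide": [0,0,0.05],"jaw": 1},
  {"angular": [0,0,0],"slide": [0,0,0.05],"jaw": 1},
  {"angular": [0,0,0],"slide": [0,0,0.05],"jaw": 1},
  {"angular": [0,0,0],"slide": [0,0,0.05],"jaw": 1},
  {"angular": [0,0,0],"slide": [0,0,0],"jaw": 1},
  {"angular": [0,0,0],"slide": [0,0,0],"jaw": 1},
])

```text
time_s: 3.55
tool_pos: [0.5829, 0.0839, 0.2296]
tool_rot: [179.9, 0.1, 165.4]
force: [0.1, -0.9, -0.3]
grip_width: 0.087
grasp_force: 0.0
```

>>> step_arm([
  {"angular": [0,0,0],"slide": [0.003,0,0.025],"jaw": 1},
  {"angular": [0,0,0],"slide": [0,0,0],"jaw": 1},
  {"angular": [0,0,0],"slide": [0,0,0],"jaw": 0},
  {"angular": [0,0,0],"slide": [0,0,0],"jaw": 0},
  {"angular": [0,0,0],"slide": [0,0,0],"jaw": 0},
  {"angular": [0,0,0],"slide": [0,0,0],"jaw": 0},
  {"angular": [0,0,0],"slide": [0,0,0],"jaw": 0},
  {"angular": [0,0,0],"slide": [0,0,0],"jaw": 0},
], newtons=12)

```text
time_s: 4.55
tool_pos: [0.5806, 0.0838, 0.2156]
tool_rot: [180.0, 0.0, 165.3]
force: [-0.4, -0.1, 0.2]
grip_width: 0.035
grasp_force: 0.0
```

>>> step_arm([
  {"angular": [0,0,0],"slide": [0,0,0],"jaw": 0},
  {"angular": [0,0,0],"slide": [0,0,0],"jaw": 0},
  {"angular": [0,0,0],"slide": [0,0,0],"jaw": 0},
  {"angular": [0,0,0],"slide": [0,0,-0.02],"jaw": 0},
  {"angular": [0,0,0],"slide": [0,0,-0.04],"jaw": 0},
  {"angular": [0,0,0],"slide": [0,0,-0.04],"jaw": 0},
  {"angular": [0,0,0],"slide": [0,0,-0.02],"jaw": 0},
  {"angular": [0,0,0],"slide": [0,0,0],"jaw": 0},
], newtons=15)

```text
time_s: 5.55
tool_pos: [0.581, 0.0839, 0.2764]
tool_rot: [179.9, 0.1, 165.3]
force: [0.2, 0.3, -0.6]
grip_width: 0.0277
grasp_force: 15.0
```

```bash
python3 - <<'E'
from cell import env;from h import *
o=env.get_obs()
print(o['tool_pos'],o['grip_width'],o['grasp_force'],rel(o,[.5363,.2985,.03]))
E
```

```text
[0.58103155 0.08386068 0.27637824] 0.027674435621632364 15.000097991432995 [0.19582133 0.39223703 0.49284568]
```

>>> step_arm([
  {"angular": [0,0,0],"slide": [0.039,0.078,0],"jaw": 0},
  {"angular": [0,0,0],"slide": [0.039,0.078,0],"jaw": 0},
  {"angular": [0,0,0],"slide": [0.039,0.078,0],"jaw": 0},
  {"angular": [0,0,0],"slide": [0.039,0.078,0.05],"jaw": 0},
  {"angular": [0,0,0],"slide": [0.039,0.079,0.08],"jaw": 0},
  {"angular": [0,0,0],"slide": [0,0,0.08],"jaw": 0},
  {"angular": [0,0,0],"slide": [0,0,0.08],"jaw": 0},
  {"angular": [0,0,0],"slide": [0,0,0.08],"jaw": 0},
  {"angular": [0,0,0],"slide": [0,0,0.05],"jaw": 0},
  {"angular": [0,0,0],"slide": [0,0,0],"jaw": 0},
])

```text
time_s: 6.8
tool_pos: [0.5334, 0.2963, 0.0624]
tool_rot: [-179.7, -0.2, 165.3]
force: [0.3, -0.4, -0.2]
grip_width: 0.0276
grasp_force: 15.0
```

```bash
python3 - <<'E'
from cell import env;from h import *
o=env.get_obs()
print(o['tool_pos'],rel(o,[.5363,.2985,.0295]))
E
```

```text
[0.53341956 0.29631495 0.06240334] [-0.00474086  0.00600972  0.06575874]
```

>>> step_arm([
  {"angular": [0,0,0],"slide": [-0.003,0.003,0.03],"jaw": 0},
  {"angular": [0,0,0],"slide": [0,0,0.02],"jaw": 0},
  {"angular": [0,0,0],"slide": [0,0,0.01],"jaw": 0},
  {"angular": [0,0,0],"slide": [0,0,0],"jaw": 0},
  {"angular": [0,0,0],"slide": [0,0,0],"jaw": 0},
])

```text
time_s: 7.42
tool_pos: [0.5379, 0.2989, 0.0361]
tool_rot: [180.0, 0.0, 165.3]
force: [-0.4, -0.4, -0.6]
grip_width: 0.0273
grasp_force: 15.0
```

>>> step_arm([
  {"angular": [0,0,0],"slide": [0,0,0.008],"jaw": 0},
  {"angular": [0,0,0],"slide": [0,0,0.004],"jaw": 0},
  {"angular": [0,0,0],"slide": [0,0,0],"jaw": 0},
  {"angular": [0,0,0],"slide": [0,0,0],"jaw": 0},
])

```text
time_s: 7.92
tool_pos: [0.5376, 0.2987, 0.0296]
tool_rot: [180.0, 0.0, 165.3]
force: [-1.1, -0.2, -0.5]
grip_width: 0.0277
grasp_force: 15.0
```

>>> step_arm([
  {"angular": [0,0,0],"slide": [0,0,0.002],"jaw": 0},
  {"angular": [0,0,0],"slide": [0,0,0.001],"jaw": 0},
  {"angular": [0,0,0],"slide": [0,0,0],"jaw": 0},
])

```text
time_s: 8.3
tool_pos: [0.5378, 0.2988, 0.0285]
tool_rot: [180.0, 0.0, 165.3]
force: [-1.9, 0.2, 2.9]
grip_width: 0.0277
grasp_force: 15.0
```

>>> step_arm([
  {"angular": [0,0,0],"slide": [0,0,0],"jaw": 1},
  {"angular": [0,0,0],"slide": [0,0,0],"jaw": 1},
  {"angular": [0,0,0],"slide": [0,0,0],"jaw": 1},
  {"angular": [0,0,0],"slide": [0,0,-0.04],"jaw": 1},
  {"angular": [0,0,0],"slide": [0,0,-0.1],"jaw": 1},
  {"angular": [0,0,0],"slide": [0,0,-0.1],"jaw": 1},
  {"angular": [0,0,0],"slide": [0,0,-0.1],"jaw": 1},
  {"angular": [0,0,0],"slide": [0,0,-0.1],"jaw": 1},
  {"angular": [0,0,0],"slide": [0,0,-0.1],"jaw": 1},
  {"angular": [0,0,0],"slide": [0,0,-0.1],"jaw": 1},
])

```text
time_s: 9.55
tool_pos: [0.5374, 0.2983, 0.3516]
tool_rot: [179.9, 0.1, 165.3]
force: [0.7, 0.8, 0.5]
grip_width: 0.0871
grasp_force: 0.0
```

```bash
python3 - <<'E'
from cell import env;from h import *
o=env.get_obs()
print(o['tool_pos'],rel(o,[.69,.05,.36]))
E
```

```text
[0.5373859  0.29825511 0.35158425] [-0.421084   -0.40295289 -0.01694633]
```

>>> step_arm([
  {"angular": [0,0,0],"slide": [-0.07,-0.067,0],"jaw": 1},
  {"angular": [0,0,0],"slide": [-0.07,-0.067,0],"jaw": 1},
  {"angular": [0,0,0],"slide": [-0.07,-0.067,0],"jaw": 1},
  {"angular": [0,0,0],"slide": [-0.07,-0.067,0],"jaw": 1},
  {"angular": [0,0,0],"slide": [-0.07,-0.067,0],"jaw": 1},
  {"angular": [0,0,0],"slide": [-0.07,-0.067,0],"jaw": 1},
  {"angular": [0,0,0],"slide": [0,0,0],"jaw": 1},
  {"angular": [0,0,0],"slide": [0,0,0],"jaw": 1},
])

```text
time_s: 10.55
tool_pos: [0.6897, 0.0516, 0.3491]
tool_rot: [179.9, 0.0, 165.4]
force: [-0.7, 0.4, 0.1]
grip_width: 0.087
grasp_force: 0.0
```

```bash
python3 - <<'E'
from cell import env;from h import *
c=env.camera_info('wrist');o=env.get_obs();im=env.read_camera('wrist')
np.savez('w3.npz',im=im,**c)
p=proj(c,[.581,.084,.205]);print(o['tool_pos'],p,[proj(c,X).round() for X in([.4733,-.2017,.084],[.5376,.2988,.058])])
x,y=40,0
cv2.imwrite('pics/w3.png',cv2.resize(im[0:230,0:480,::-1],None,fx=1.66,fy=1.66,interpolation=cv2.INTER_CUBIC))
E
```

```text
[0.6897232  0.05163967 0.34907884] [272.44317087  62.72017375] [array([ 6., 48.]), array([440.,  -9.])]
```

View pics/w3.png

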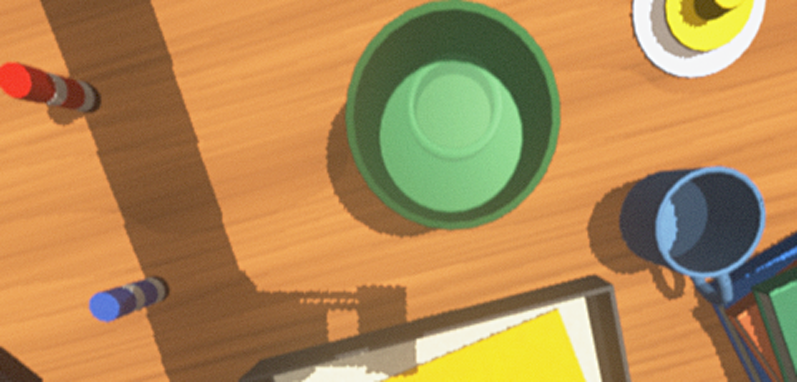

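The lid stands on the coaster at top right. The jar's rim ring is centred near crop (454,110), i.e. about (273,66) in the full image, and the red stick is at crop (20,80).

```bash
python3 - <<'E'
from h import *
c=np.load('w3.npz');im=c['im'];cc={k:c[k] for k in c}
big=cv2.resize(im[20:140,200:345,::-1],None,fx=5,fy=5,interpolation=cv2.INTER_CUBIC)
def circ(C,r,z,col):
    pts=[(proj(cc,[C[0]+r*np.cos(a),C[1]+r*np.sin(a),z])+.5-[200,20])*5 for a in np.linspace(0,6.3,60)]
    cv2.polylines(big,[np.int32(pts)],True,col,1)
C=(.581,.0835)
circ(C,.025,.205,(0,0,255));circ(C,.020,.205,(255,0,0));circ(C,.066,.142,(0,255,255));circ(C,.025,.172,(255,255,255))
cv2.imwrite('pics/ov.png',big)
E
```

```text
(no output)
```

View pics/ov.png

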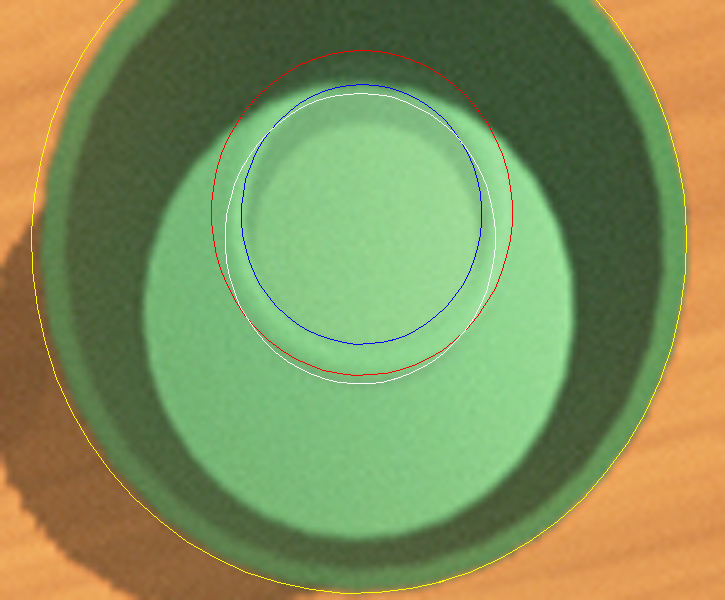

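The projected circles fit the jar to within about 1 mm, so its centre is (0.581, 0.0835). Next is stick A.

```bash
python3 - <<'E'
from cell import env;from h import *
o=env.get_obs();print(o['tool_pos'],rel(o,[.4735,-.2015,.047]))
E
```

```text
[0.68958531 0.05265514 0.3489861 ] [ 0.29078125 -0.6015645   0.60290931]
```

>>> step_arm([
  {"angular": [0,0,0],"slide": [0.048,-0.1,0.0],"jaw": 1},
  {"angular": [0,0,0],"slide": [0.048,-0.1,0.0],"jaw": 1},
  {"angular": [0,0,0],"slide": [0.048,-0.1,0.0],"jaw": 1},
  {"angular": [0,0,0],"slide": [0.048,-0.1,0.03],"jaw": 1},
  {"angular": [0,0,0],"slide": [0.048,-0.1,0.05],"jaw": 1},
  {"angular": [0,0,0],"slide": [0.048,-0.1,0.05],"jaw": 1},
  {"angular": [0,0,0],"slide": [0,0,0.1],"jaw": 1},
  {"angular": [0,0,0],"slide": [0,0,0.1],"jaw": 1},
  {"angular": [0,0,0],"slide": [0,0,0],"jaw": 1},
  {"angular": [0,0,0],"slide": [0,0,0],"jaw": 1},
])

```text
time_s: 11.85
tool_pos: [0.4761, -0.2021, 0.1852]
tool_rot: [180.0, 0.2, 165.4]
force: [0.7, -0.5, 1.1]
grip_width: 0.087
grasp_force: 0.0
```

```bash
python3 - <<'E'
from cell import env;from h import *
o=env.get_obs();print(o['tool_pos'],o['qpos'].round(1),rel(o,[.4735,-.2015,.047]))
E
```

```text
[ 0.47613387 -0.20212849  0.18521156] [-16.    3.1  37.7 106.1  -2.   71.3  97.7] [ 6.19585846e-03 -2.15799834e-04  2.76406639e-01]
```

>>> step_arm([
  {"angular": [0,0,0],"slide": [0.005,0,0.09],"jaw": 1},
  {"angular": [0,0,0],"slide": [0,0,0.09],"jaw": 1},
  {"angular": [0,0,0],"slide": [0,0,0.06],"jaw": 1},
  {"angular": [0,0,0],"slide": [0,0,0.034],"jaw": 1},
  {"angular": [0,0,0],"slide": [0,0,0],"jaw": 0.5},
  {"angular": [0,0,0],"slide": [0,0,0],"jaw": 0},
  {"angular": [0,0,0],"slide": [0,0,0],"jaw": 0},
  {"angular": [0,0,0],"slide": [0,0,0],"jaw": 0},
  {"angular": [0,0,0],"slide": [0,0,0],"jaw": 0},
  {"angular": [0,0,0],"slide": [0,0,0],"jaw": 0},
])

```text
time_s: 13.1
tool_pos: [0.4723, -0.202, 0.0461]
tool_rot: [180.0, 0.0, 165.3]
force: [-0.1, -0.7, 0.4]
grip_width: 0.0352
grasp_force: 0.0
```

>>> step_arm([
  {"angular": [0,0,0],"slide": [0,0,0],"jaw": 0},
  {"angular": [0,0,0],"slide": [0,0,0],"jaw": 0},
  {"angular": [0,0,0],"slide": [0,0,0],"jaw": 0},
  {"angular": [0,0,0],"slide": [0,0,0],"jaw": 0},
  {"angular": [0,0,0],"slide": [0,0,0],"jaw": 0},
])

```text
time_s: 13.72
tool_pos: [0.4722, -0.202, 0.046]
tool_rot: [180.0, -0.0, 165.3]
force: [-0.7, 0.2, 0.0]
grip_width: 0.0234
grasp_force: 15.0
```

>>> step_arm([
  {"angular": [0,0,0],"slide": [0,0,-0.04],"jaw": 0},
  {"angular": [0,0,0],"slide": [0,0,-0.1],"jaw": 0},
  {"angular": [0,0,0],"slide": [0,0,-0.1],"jaw": 0},
  {"angular": [0,0,0],"slide": [0,0,-0.1],"jaw": 0},
  {"angular": [0,0,0],"slide": [0,0,-0.1],"jaw": 0},
  {"angular": [0,0,0],"slide": [0,0,-0.06],"jaw": 0},
  {"angular": [0,0,0],"slide": [0,0,0],"jaw": 0},
])

```text
time_s: 14.6
tool_pos: [0.4734, -0.2026, 0.2984]
tool_rot: [180.0, 0.3, 165.3]
force: [-0.6, -0.1, -1.0]
grip_width: 0.0237
grasp_force: 15.0
```

```bash
python3 - <<'E'
from cell import env;from h import *
o=env.get_obs();print(o['tool_pos'],o['grip_width'],rel(o,[.580,.0835,.225]))
E
```

```text
[ 0.47344209 -0.20262761  0.29842369] 0.023691509721901764 [-0.06064445  0.60745823  0.14756454]
```

>>> step_arm([
  {"angular": [0,0,0],"slide": [-0.01,0.1,0],"jaw": 0},
  {"angular": [0,0,0],"slide": [-0.01,0.1,0],"jaw": 0},
  {"angular": [0,0,0],"slide": [-0.01,0.1,0],"jaw": 0},
  {"angular": [0,0,0],"slide": [-0.01,0.1,0],"jaw": 0},
  {"angular": [0,0,0],"slide": [-0.01,0.1,0],"jaw": 0},
  {"angular": [0,0,0],"slide": [-0.01,0.107,0],"jaw": 0},
  {"angular": [0,0,0],"slide": [0,0,0],"jaw": 0},
  {"angular": [0,0,0],"slide": [0,0,0],"jaw": 0},
  {"angular": [0,0,0],"slide": [0,0,0],"jaw": 0},
])

```text
time_s: 15.72
tool_pos: [0.5778, 0.082, 0.2957]
tool_rot: [-180.0, -0.0, 165.2]
force: [-0.1, -0.1, -0.3]
grip_width: 0.0234
grasp_force: 15.0
```

```bash
python3 - <<'E'
from cell import env;from h import *
o=env.get_obs();print(o['tool_pos'],rel(o,[.580,.0835,.225]))
ct=env.camera_info('side');im=env.read_camera('side');cv2.imwrite('pics/s1.png',cv2.resize(im[100:250,200:370,::-1],None,fx=4,fy=4))
E
```

```text
[0.57777744 0.08197946 0.29567349] [-0.00358422  0.00416926  0.14134266]
```

View pics/s1.png

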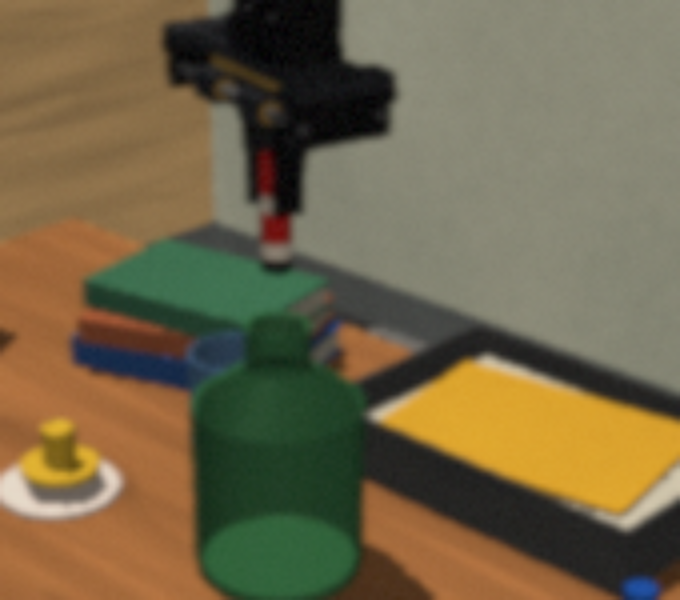

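The stick hangs upright over the neck, its foot at crop (277,262) and the mouth at (279,325). The lid is standing on the coaster.

>>> step_arm([
  {"angular": [0,0,0],"slide": [-0.004,0.003,0.04],"jaw": 0},
  {"angular": [0,0,0],"slide": [0,0,0.04],"jaw": 0},
  {"angular": [0,0,0],"slide": [0,0,0.04],"jaw": 0},
  {"angular": [0,0,0],"slide": [0,0,0.02],"jaw": 0},
  {"angular": [0,0,0],"slide": [0,0,0],"jaw": 0},
  {"angular": [0,0,0],"slide": [0,0,0],"jaw": 0},
])

```text
time_s: 16.52
tool_pos: [0.5809, 0.0848, 0.2271]
tool_rot: [179.9, 0.1, 165.3]
force: [-0.7, 0.1, -0.6]
grip_width: 0.0237
grasp_force: 15.0
```

Inside the neck with no contact force, so I release it.

>>> step_arm([
  {"angular": [0,0,0],"slide": [0,0,0],"jaw": 1},
  {"angular": [0,0,0],"slide": [0,0,0],"jaw": 1},
  {"angular": [0,0,0],"slide": [0,0,0],"jaw": 1},
  {"angular": [0,0,0],"slide": [0,0,0],"jaw": 1},
  {"angular": [0,0,0],"slide": [0,0,0],"jaw": 1},
  {"angular": [0,0,0],"slide": [0,0,-0.06],"jaw": 1},
  {"angular": [0,0,0],"slide": [0,0,-0.1],"jaw": 1},
  {"angular": [0,0,0],"slide": [0,0,-0.06],"jaw": 1},
  {"angular": [0,0,0],"slide": [0,0,0],"jaw": 1},
])

```text
time_s: 17.65
tool_pos: [0.5817, 0.0849, 0.339]
tool_rot: [179.8, 0.3, 165.3]
force: [0.6, 0.3, -0.3]
grip_width: 0.0865
grasp_force: 0.0
```

```bash
python3 - <<'E'
from cell import env;from h import *
o=env.get_obs();print(o['tool_pos'],rel(o,[.5548,-.3488,.047]))
im=env.read_camera('side');im2=env.read_camera('top')
a=cv2.resize(im[150:300,200:410,::-1],None,fx=2.7,fy=4)[:,:567]
cv2.imwrite('pics/s2.png',cv2.resize(im[150:320,190:410,::-1],None,fx=3.5,fy=3.5))
ct=env.camera_info('top')
for n,b in(('B',(400,195,425,218)),):
    p,s=blobs(im2,'red',b);print(p,onz(ct,p,.078))
E
```

```text
[0.58169454 0.08491768 0.33901671] [-0.16482341 -0.85433089  0.58256708]
[414.35714286 205.38571429] [ 0.5541293  -0.34774545  0.078     ]
```

View pics/s2.png

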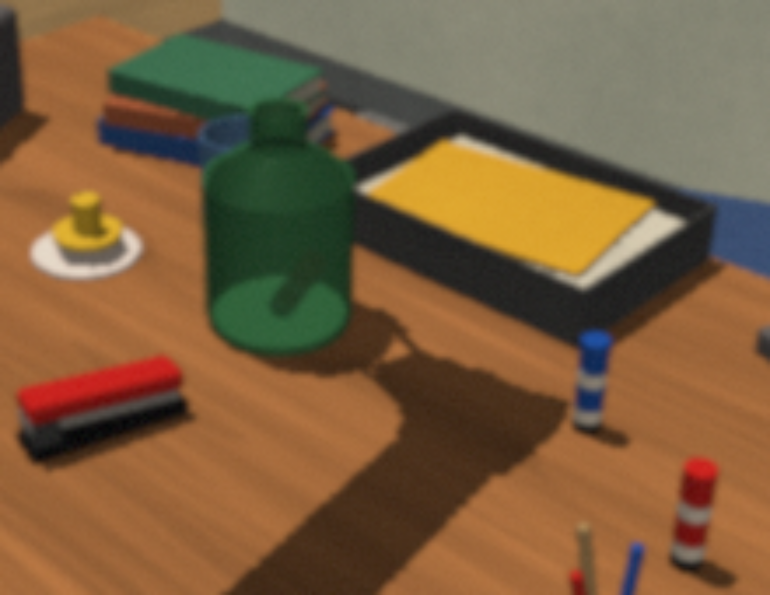

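Stick A leans inside the jar at crop (298,285), and the jar hasn't moved. Stick B still stands at (692,510). I go to B.

>>> step_arm([
  {"angular": [0,0,0],"slide": [-0.018,-0.095,0],"jaw": 1},
  {"angular": [0,0,0],"slide": [-0.018,-0.095,0],"jaw": 1},
  {"angular": [0,0,0],"slide": [-0.018,-0.095,0],"jaw": 1},
  {"angular": [0,0,0],"slide": [-0.018,-0.095,0],"jaw": 1},
  {"angular": [0,0,0],"slide": [-0.018,-0.095,0.04],"jaw": 1},
  {"angular": [0,0,0],"slide": [-0.018,-0.095,0.06],"jaw": 1},
  {"angular": [0,0,0],"slide": [-0.018,-0.095,0.06],"jaw": 1},
  {"angular": [0,0,0],"slide": [-0.018,-0.095,0.06],"jaw": 1},
  {"angular": [0,0,0],"slide": [-0.018,-0.095,0.06],"jaw": 1},
  {"angular": [0,0,0],"slide": [0,0,0.05],"jaw": 1},
])

```text
time_s: 19.0
tool_pos: [0.5465, -0.3542, 0.1678]
tool_rot: [-179.8, -0.2, 164.9]
force: [0.2, 0.1, -0.3]
grip_width: 0.0872
grasp_force: 0.0
```

>>> step_arm([
  {"angular": [0,0,0],"slide": [0,0,0],"jaw": 1},
  {"angular": [0,0,0],"slide": [0,0,0],"jaw": 1},
])

```text
time_s: 19.25
tool_pos: [0.5511, -0.3482, 0.1712]
tool_rot: [180.0, -0.0, 165.4]
force: [-0.3, 0.1, 0.0]
grip_width: 0.0871
grasp_force: 0.0
```

```bash
python3 - <<'E'
from cell import env;from h import *
o=env.get_obs();print(o['tool_pos'],o['qpos'].round(1),rel(o,[.5546,-.3485,.047]))
E
```

```text
[ 0.5511148  -0.34824154  0.17121869] [  0.5  23.3  38.6  88.  -14.9  74.  116.3] [-0.00688056  0.00112601  0.24843788]
```

>>> step_arm([
  {"angular": [0,0,0],"slide": [-0.007,0.001,0.05],"jaw": 1},
  {"angular": [0,0,0],"slide": [0,0,0.09],"jaw": 1},
  {"angular": [0,0,0],"slide": [0,0,0.07],"jaw": 1},
  {"angular": [0,0,0],"slide": [0,0,0.038],"jaw": 1},
  {"angular": [0,0,0],"slide": [0,0,0],"jaw": 0.5},
  {"angular": [0,0,0],"slide": [0,0,0],"jaw": 0},
  {"angular": [0,0,0],"slide": [0,0,0],"jaw": 0},
  {"angular": [0,0,0],"slide": [0,0,0],"jaw": 0},
  {"angular": [0,0,0],"slide": [0,0,0],"jaw": 0},
  {"angular": [0,0,0],"slide": [0,0,0],"jaw": 0},
])

```text
time_s: 20.5
tool_pos: [0.5542, -0.3495, 0.0471]
tool_rot: [180.0, 0.0, 165.3]
force: [0.2, 0.2, -0.2]
grip_width: 0.035
grasp_force: 0.0
```

>>> step_arm([
  {"angular": [0,0,0],"slide": [0,0,0],"jaw": 0},
  {"angular": [0,0,0],"slide": [0,0,0],"jaw": 0},
  {"angular": [0,0,0],"slide": [0,0,0],"jaw": 0},
  {"angular": [0,0,0],"slide": [0,0,0],"jaw": 0},
  {"angular": [0,0,0],"slide": [0,0,0],"jaw": 0},
])

```text
time_s: 21.12
tool_pos: [0.5541, -0.3495, 0.047]
tool_rot: [180.0, -0.0, 165.3]
force: [1.4, 0.1, 0.1]
grip_width: 0.0237
grasp_force: 15.0
```

>>> step_arm([
  {"angular": [0,0,0],"slide": [0,0,-0.04],"jaw": 0},
  {"angular": [0,0,0],"slide": [0,0,-0.1],"jaw": 0},
  {"angular": [0,0,0],"slide": [0,0,-0.1],"jaw": 0},
  {"angular": [0,0,0],"slide": [0,0,-0.1],"jaw": 0},
  {"angular": [0,0,0],"slide": [0,0,-0.1],"jaw": 0},
  {"angular": [0,0,0],"slide": [0,0,-0.06],"jaw": 0},
  {"angular": [0,0,0],"slide": [0,0,0],"jaw": 0},
])

```text
time_s: 22.0
tool_pos: [0.5549, -0.3509, 0.3016]
tool_rot: [-179.9, 0.4, 165.3]
force: [-0.5, 0.7, -0.0]
grip_width: 0.0237
grasp_force: 15.0
```

```bash
python3 - <<'E'
from cell import env;from h import *
o=env.get_obs();print(o['tool_pos'],o['grip_width'],rel(o,[.5805,.0835,.225]))
E
```

```text
[ 0.55489654 -0.35092831  0.30160532] 0.023717688994818988 [0.17178324 0.85369502 0.15067447]
```

>>> step_arm([
  {"angular": [0,0,0],"slide": [0.019,0.095,0],"jaw": 0},
  {"angular": [0,0,0],"slide": [0.019,0.095,0],"jaw": 0},
  {"angular": [0,0,0],"slide": [0.019,0.095,0],"jaw": 0},
  {"angular": [0,0,0],"slide": [0.019,0.095,0],"jaw": 0},
  {"angular": [0,0,0],"slide": [0.019,0.095,0],"jaw": 0},
  {"angular": [0,0,0],"slide": [0.019,0.095,0],"jaw": 0},
  {"angular": [0,0,0],"slide": [0.019,0.095,0],"jaw": 0},
  {"angular": [0,0,0],"slide": [0.019,0.095,0],"jaw": 0},
  {"angular": [0,0,0],"slide": [0.019,0.094,0],"jaw": 0},
  {"angular": [0,0,0],"slide": [0,0,0],"jaw": 0},
])

```text
time_s: 23.25
tool_pos: [0.5782, 0.0911, 0.2955]
tool_rot: [180.0, -0.2, 165.8]
force: [0.3, -0.6, -0.2]
grip_width: 0.0237
grasp_force: 15.0
```

>>> step_arm([
  {"angular": [0,0,0],"slide": [0,0,0],"jaw": 0},
  {"angular": [0,0,0],"slide": [0,0,0],"jaw": 0},
])

```text
time_s: 23.5
tool_pos: [0.5794, 0.0832, 0.2969]
tool_rot: [-180.0, -0.0, 165.2]
force: [-0.3, -0.2, -0.5]
grip_width: 0.0234
grasp_force: 15.0
```

```bash
python3 - <<'E'
from cell import env;from h import *
o=env.get_obs();print(o['tool_pos'],o['grip_width'],rel(o,[.5805,.0840,.225]))
E
```

```text
[0.57937515 0.08324085 0.29694962] 0.023363073556154412 [-0.00178987  0.00212719  0.14389799]
```

>>> step_arm([
  {"angular": [0,0,0],"slide": [-0.002,0.001,0.04],"jaw": 0},
  {"angular": [0,0,0],"slide": [0,0,0.04],"jaw": 0},
  {"angular": [0,0,0],"slide": [0,0,0.04],"jaw": 0},
  {"angular": [0,0,0],"slide": [0,0,0.02],"jaw": 0},
  {"angular": [0,0,0],"slide": [0,0,0],"jaw": 0},
  {"angular": [0,0,0],"slide": [0,0,0],"jaw": 0},
])

```text
time_s: 24.25
tool_pos: [0.5811, 0.0852, 0.228]
tool_rot: [180.0, 0.1, 165.3]
force: [0.1, 1.1, 0.2]
grip_width: 0.0237
grasp_force: 15.0
```

>>> step_arm([
  {"angular": [0,0,0],"slide": [0,0,0],"jaw": 1},
  {"angular": [0,0,0],"slide": [0,0,0],"jaw": 1},
  {"angular": [0,0,0],"slide": [0,0,0],"jaw": 1},
  {"angular": [0,0,0],"slide": [0,0,0],"jaw": 1},
  {"angular": [0,0,0],"slide": [0,0,0],"jaw": 1},
  {"angular": [0,0,0],"slide": [0,0,-0.06],"jaw": 1},
  {"angular": [0,0,0],"slide": [0,0,-0.1],"jaw": 1},
  {"angular": [0,0,0],"slide": [0,0,-0.06],"jaw": 1},
  {"angular": [0,0,0],"slide": [0,0,0],"jaw": 1},
])

```text
time_s: 25.38
tool_pos: [0.5818, 0.0854, 0.34]
tool_rot: [179.8, 0.3, 165.3]
force: [-0.4, -0.2, 0.1]
grip_width: 0.0866
grasp_force: 0.0
```

```bash
python3 - <<'E'
from cell import env;from h import *
o=env.get_obs();print(o['tool_pos'],rel(o,[.5376,.2988,.029]))
im=env.read_camera('side')
cv2.imwrite('pics/s3.png',cv2.resize(im[150:320,190:410,::-1],None,fx=3.5,fy=3.5))
im2=env.read_camera('top');ct=env.camera_info('top')
p,s=blobs(im2,'yel',(165,195,210,242));print(p,s,onz(ct,p,.03))
E
```

```text
[0.58181792 0.08538995 0.34000991] [0.19654535 0.38887382 0.62213505]
[185.71390374 218.89037433] (np.int32(175), np.int32(209), np.int32(22), np.int32(21), np.int32(374)) [0.53693332 0.29572405 0.03      ]
```

View pics/s3.png

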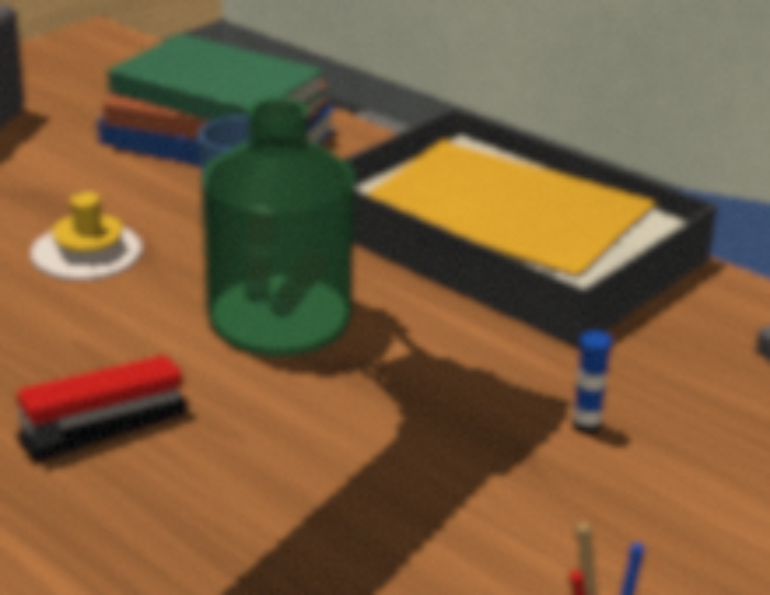

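Both sticks are in the jar, at crop (262,265) and (295,285), and the rest of the desk is unchanged. Now I fetch the lid.

>>> step_arm([
  {"angular": [0,0,0],"slide": [0.039,0.078,0],"jaw": 1},
  {"angular": [0,0,0],"slide": [0.039,0.078,0],"jaw": 1},
  {"angular": [0,0,0],"slide": [0.039,0.078,0],"jaw": 1},
  {"angular": [0,0,0],"slide": [0.039,0.078,0.05],"jaw": 1},
  {"angular": [0,0,0],"slide": [0.04,0.077,0.08],"jaw": 1},
  {"angular": [0,0,0],"slide": [0,0,0.1],"jaw": 1},
  {"angular": [0,0,0],"slide": [0,0,0.1],"jaw": 1},
  {"angular": [0,0,0],"slide": [0,0,0.08],"jaw": 1},
  {"angular": [0,0,0],"slide": [0,0,0],"jaw": 1},
  {"angular": [0,0,0],"slide": [0,0,0],"jaw": 1},
])

```text
time_s: 26.72
tool_pos: [0.5354, 0.2986, 0.133]
tool_rot: [180.0, 0.0, 165.3]
force: [0.7, -0.5, 0.5]
grip_width: 0.0871
grasp_force: 0.0
```

```bash
python3 - <<'E'
from cell import env;from h import *
o=env.get_obs();print(o['tool_pos'],rel(o,[.5378,.2987,.0295]))
E
```

```text
[0.53541888 0.29858246 0.13301809] [-0.00439857  0.00128213  0.20704039]
```

>>> step_arm([
  {"angular": [0,0,0],"slide": [-0.004,0.001,0.05],"jaw": 1},
  {"angular": [0,0,0],"slide": [0,0,0.07],"jaw": 1},
  {"angular": [0,0,0],"slide": [0,0,0.05],"jaw": 1},
  {"angular": [0,0,0],"slide": [0,0,0.03],"jaw": 1},
  {"angular": [0,0,0],"slide": [0,0,0],"jaw": 1},
  {"angular": [0,0,0],"slide": [0,0,0],"jaw": 1},
])

```text
time_s: 27.48
tool_pos: [0.5382, 0.2991, 0.0338]
tool_rot: [179.9, 0.1, 165.3]
force: [0.4, -0.5, 0.4]
grip_width: 0.0869
grasp_force: 0.0
```

>>> step_arm([
  {"angular": [0,0,0],"slide": [0,0,0.007],"jaw": 1},
  {"angular": [0,0,0],"slide": [0,0,0],"jaw": 0.4},
  {"angular": [0,0,0],"slide": [0,0,0],"jaw": 0},
  {"angular": [0,0,0],"slide": [0,0,0],"jaw": 0},
  {"angular": [0,0,0],"slide": [0,0,0],"jaw": 0},
  {"angular": [0,0,0],"slide": [0,0,0],"jaw": 0},
  {"angular": [0,0,0],"slide": [0,0,0],"jaw": 0},
  {"angular": [0,0,0],"slide": [0,0,0],"jaw": 0},
  {"angular": [0,0,0],"slide": [0,0,0],"jaw": 0},
  {"angular": [0,0,0],"slide": [0,0,0],"jaw": 0},
])

```text
time_s: 28.72
tool_pos: [0.537, 0.2984, 0.0285]
tool_rot: [180.0, 0.0, 165.3]
force: [0.4, -0.7, -0.2]
grip_width: 0.0275
grasp_force: 15.0
```

>>> step_arm([
  {"angular": [0,0,0],"slide": [0,0,0],"jaw": 0},
  {"angular": [0,0,0],"slide": [0,0,0],"jaw": 0},
])

```text
time_s: 28.98
tool_pos: [0.537, 0.2984, 0.0286]
tool_rot: [180.0, -0.0, 165.3]
force: [-0.1, 0.5, -1.0]
grip_width: 0.0277
grasp_force: 15.0
```

>>> step_arm([
  {"angular": [0,0,0],"slide": [0,0,-0.04],"jaw": 0},
  {"angular": [0,0,0],"slide": [0,0,-0.1],"jaw": 0},
  {"angular": [0,0,0],"slide": [0,0,-0.1],"jaw": 0},
  {"angular": [0,0,0],"slide": [0,0,-0.1],"jaw": 0},
  {"angular": [0,0,0],"slide": [0,0,-0.1],"jaw": 0},
  {"angular": [0,0,0],"slide": [0,0,-0.06],"jaw": 0},
  {"angular": [0,0,0],"slide": [0,0,0],"jaw": 0},
  {"angular": [0,0,0],"slide": [0,0,0],"jaw": 0},
])

```text
time_s: 29.98
tool_pos: [0.5365, 0.298, 0.2781]
tool_rot: [-180.0, -0.0, 165.3]
force: [-0.6, -1.1, -1.8]
grip_width: 0.0275
grasp_force: 15.0
```

```bash
python3 - <<'E'
from cell import env;from h import *
o=env.get_obs();print(o['tool_pos'],o['grip_width'],rel(o,[.5797,.0838,.2155]))
E
```

```text
[0.53653214 0.29801805 0.27813075] 0.027501070502497456 [-0.19205831 -0.39255674  0.12535788]
```

>>> step_arm([
  {"angular": [0,0,0],"slide": [-0.032,-0.065,0],"jaw": 0},
  {"angular": [0,0,0],"slide": [-0.032,-0.065,0],"jaw": 0},
  {"angular": [0,0,0],"slide": [-0.032,-0.065,0],"jaw": 0},
  {"angular": [0,0,0],"slide": [-0.032,-0.065,0],"jaw": 0},
  {"angular": [0,0,0],"slide": [-0.032,-0.065,0],"jaw": 0},
  {"angular": [0,0,0],"slide": [-0.032,-0.067,0],"jaw": 0},
  {"angular": [0,0,0],"slide": [0,0,0],"jaw": 0},
  {"angular": [0,0,0],"slide": [0,0,0],"jaw": 0},
  {"angular": [0,0,0],"slide": [0,0,0],"jaw": 0},
  {"angular": [0,0,0],"slide": [0,0,0],"jaw": 0},
])

```text
time_s: 31.22
tool_pos: [0.58, 0.0857, 0.2783]
tool_rot: [-180.0, -0.0, 165.5]
force: [0.1, -0.4, -0.9]
grip_width: 0.0276
grasp_force: 15.0
```

```bash
python3 - <<'E'
from cell import env;from h import *
o=env.get_obs();print(o['tool_pos'],rel(o,[.5797,.0838,.2155]))
E
```

```text
[0.57999941 0.0856704  0.27825121] [-0.00042396 -0.00376144  0.12550252]
```

>>> step_arm([
  {"angular": [0,0,0],"slide": [0,-0.004,0.04],"jaw": 0},
  {"angular": [0,0,0],"slide": [0,0,0.04],"jaw": 0},
  {"angular": [0,0,0],"slide": [0,0,0],"jaw": 0},
  {"angular": [0,0,0],"slide": [0,0,0],"jaw": 0},
  {"angular": [0,0,0],"slide": [0,0,0],"jaw": 0},
])

```text
time_s: 31.85
tool_pos: [0.5804, 0.0827, 0.2397]
tool_rot: [179.9, 0.1, 165.4]
force: [0.7, 0.4, 0.3]
grip_width: 0.0279
grasp_force: 15.0
```

>>> step_arm([
  {"angular": [0,0,0],"slide": [0.001,0.001,0.012],"jaw": 0},
  {"angular": [0,0,0],"slide": [0,0,0.012],"jaw": 0},
  {"angular": [0,0,0],"slide": [0,0,0.006],"jaw": 0},
  {"angular": [0,0,0],"slide": [0,0,0],"jaw": 0},
  {"angular": [0,0,0],"slide": [0,0,0],"jaw": 0},
])

```text
time_s: 32.48
tool_pos: [0.5795, 0.0831, 0.2237]
tool_rot: [180.0, 0.0, 165.3]
force: [0.2, -0.1, -0.3]
grip_width: 0.0278
grasp_force: 15.0
```

Past the rim without contact, so the plug is in the neck.

>>> step_arm([
  {"angular": [0,0,0],"slide": [0,0,0.006],"jaw": 0},
  {"angular": [0,0,0],"slide": [0,0,0.006],"jaw": 0},
  {"angular": [0,0,0],"slide": [0,0,0.002],"jaw": 0},
  {"angular": [0,0,0],"slide": [0,0,0],"jaw": 0},
])

```text
time_s: 32.98
tool_pos: [0.5794, 0.0831, 0.2164]
tool_rot: [-180.0, -0.0, 165.3]
force: [-0.8, -0.1, -1.0]
grip_width: 0.0278
grasp_force: 15.0
```

>>> step_arm([
  {"angular": [0,0,0],"slide": [0,0,0.0015],"jaw": 0},
  {"angular": [0,0,0],"slide": [0,0,0.0015],"jaw": 0},
  {"angular": [0,0,0],"slide": [0,0,0],"jaw": 0},
])

```text
time_s: 33.35
tool_pos: [0.5796, 0.0831, 0.2156]
tool_rot: [180.0, 0.0, 165.3]
force: [-1.2, 0.4, 2.8]
grip_width: 0.0278
grasp_force: 14.9
```

Contact at 0.2156 m, the same height as the original grasp, so the lid is seated. I release and retreat.

>>> step_arm([
  {"angular": [0,0,0],"slide": [0,0,0],"jaw": 1},
  {"angular": [0,0,0],"slide": [0,0,0],"jaw": 1},
  {"angular": [0,0,0],"slide": [0,0,0],"jaw": 1},
  {"angular": [0,0,0],"slide": [0,0,0],"jaw": 1},
  {"angular": [0,0,0],"slide": [0,0,-0.04],"jaw": 1},
  {"angular": [0,0,0],"slide": [0,0,-0.08],"jaw": 1},
  {"angular": [0,0,0],"slide": [0,0,-0.08],"jaw": 1},
  {"angular": [0,0,0],"slide": [0,0,-0.08],"jaw": 1},
  {"angular": [0,0,0],"slide": [0,0,0],"jaw": 1},
  {"angular": [0,0,0],"slide": [0,0,0],"jaw": 1},
])

```text
time_s: 34.6
tool_pos: [0.5792, 0.0832, 0.3544]
tool_rot: [-180.0, -0.0, 165.3]
force: [1.3, 0.5, -0.9]
grip_width: 0.0866
grasp_force: 0.0
```

```bash
python3 - <<'E'
from cell import env;from h import *
o=env.get_obs();print(o['tool_pos'],o['grip_width'])
im=env.read_camera('side')
cv2.imwrite('pics/s4.png',cv2.resize(im[140:320,190:410,::-1],None,fx=3.3,fy=3.3))
E
```

```text
[0.57921329 0.08316595 0.3544073 ] 0.08658323971182216
```

View pics/s4.png

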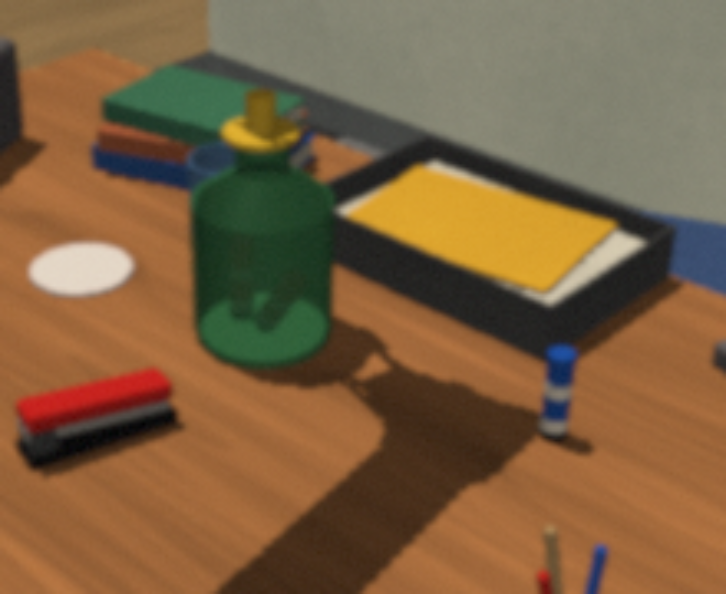

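The lid sits level on the neck at crop (262,132). Both sticks are inside, the coaster is empty and the bystanders are in place.

```bash
python3 -c "
from cell import env
print(env.sign_off())"
```

```text
the job is handed in; nothing more can be done
None
```

Job done and handed in at about 35 s: both red-capped sticks are in the jar, the lid is back on and fully seated, and in the last side view the jar and the bystanders it showed had not moved.

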